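Load two specimens into a UV viewing cabinet and light them

ROBOT

A 6-joint arm with a two-finger parallel gripper is mounted at the origin on a cart in front of the work surface, level with it; the furniture and walls round the work are solid. World frame = base frame: x ahead of the robot, y to its left, z up, the work surface at z = 0. Lengths are in m, angles in rad, forces in N, time in s.
With the tool pointing down it reaches from about 0.25 to 0.775 m from the base axis. Payload 4 kg.
Tool frame: the origin (TCP) lies on the centre line of the jaws, within the pads' length; the fingertips stand 25 mm ahead of it and the grasp point (between the pads) lies 6 mm ahead of it; z points along the fingers, y is the line along which they close (so a half turn about z gives the same grasp; the last joint's range is limited). The gripper opens to 94 mm and grips with 3 to 60 N. Pads are 16 mm wide; open, the fingers measure 119 mm over their backs; the gripper's body (75 mm by 177 mm) begins 78 mm behind the grasp point.
Start: joints at [-1.267, 0.087, 1.371, -0, 1.684, -0.103], TCP at [0.218, -0.505, 0.231] pointing down, gripper open.
Joint ranges: [-3.1, 3.1], [-0.76, 2.03], [0.27, 2.55], [-1.08, 4.22], [0.17, 2.65], [-2.57, 2.57]. Speed limits (rad/s): [2.79, 2.79, 3.14, 3.14, 3.14, 3.14].

INTERFACE

Orientations are given as [roll, pitch, yaw] about the fixed x, y, z axes, in that order (R = Rz(yaw) Ry(pitch) Rx(roll)).
In Python, from bench import sensors, optics, ticket gives the robot as it stands.
- The arm moves only by the tool send_rows, never from a script. Its argument "rows" is a list of rows, each a list of 6 numbers: the shift along the world's x, y, z in mm, then the turn, a rotation vector about the world's x, y, z in rad. In form: [[x, y, z, wx, wy, wz], ...]. A call has 1 to 8 rows; each row shifts and turns the commanded pose from where the row before left it; what a row does not reach is not made up. A row lasts 1/12 s, in which the tool goes at most 41.7 mm and 7.16 degrees, less where a joint would pass 70% of its speed; a pose out of reach is approached as far as the arm can. A call is refused whole if a number of a shift passes 41.7 or a number of a turn 0.125, either way. A call with a gripper value outside its range is refused whole. "grip" is the finger opening in mm, from 0 to 94, set as the call begins (left out, the last holds). The fingers move at their own pace and stop on an object; the grip force is fixed at half the most. Time passes only in rows, so rows that do not move let the fingers close. It gives the time, the measured TCP pose, the force, the opening and the grip force at its end, in the units of the state.
- sensors.get_obs(): the state, without advancing time (a new reading comes with each control period).
- optics.snapshot(name): name is "scene" or "top" or "wrist"; returns the picture (400x640x3 uint8, red, green, blue); there is no depth.
- optics.camera_model(name): a dict with "vertical_fov" (degrees; the focal length in pixels is half the picture's height over the tangent of half this angle, whatever the lens; pixels are square), "cx", "cy" (the principal point, pixels), "R" (3x3) and "t" (3): a world point X has camera coordinates R X + t. Camera axes: x right, y down, z forward; pixel columns grow to the right and rows downward; lengths in m; the calibration is good to about 2 mm. A picture is of the moment at which its call begins: read the wrist's pose just before it. camera_model takes no time and is no camera call; for the wrist camera it gives the pose at the moment of the call.
- ticket.close_job(): hands the job in; it is judged then, once.
The state is a dict: "time": time; "joint_positions": joint angles; "qvel": joint speeds; "joint_torque": joint torques, N m; "tool_pos": TCP position; "ee_rot": TCP orientation; "wrist_force": force on the tool from outside, world axes, zero at the start; "wrist_torque": the same for the moment, N m; "width": finger opening in m; "finger_force": force on a finger pad.
Only numpy, scipy, OpenCV 4.12 (cv2) and the standard library are available. Lean on these libraries where they do the work, as an engineer would, in place of code of your own. Each camera call takes 0.05 s, during which the arm holds its last target. There are 200 camera calls.

TASK

Show a customer the calcite and the barite rose under the ultraviolet lamp: pull the cabinet's drawer out, set the white calcite flat and lengthwise between the stop pins of the long bay and the small brown barite rose likewise in the short bay, then slide the drawer fully shut. Only with the drawer shut, because the light harms eyes, press the plunger switch on the roof down to its stop and hold it there for about a second, then let it spring back up. Leave the other specimens and the spray bottle where they stand.

Things in the scene. Friction and masses are not known exactly. Their poses are not given: they have to be found in the camera images.
- uv_cabinet: Grey UV viewing cabinet, fixed. Origin under the middle of its hood, on the table; x points to its closed back, -x to the open front where the drawer slides out. Hood 190 (x) x 224 (y) x 128 mm high; a 12 mm high bed, as wide, runs on under the open drawer to x = -290 mm. On the roof behind the plunger a black lamp housing: x 21 to 83, y -88 to 88 mm, top z = 156 mm.
- drawer (a joint): Drawer slide, m: 0 = fully shut, 0.165 = fully out (stop). Starts between shut and 0.09; about 2 N friction, stays where left. It carries a grey stage plate 160 (x) x 206 x 6 mm, top 22 mm above the table, and an upright front panel 8 mm thick, 224 mm wide, top at 128 mm. Fully out, a gap of 165 mm is open from above between hood and panel.
- drawer_handle (a point): Middle of the steel bar handle on the drawer's front panel, 85 mm above the table; moves with the drawer, axes as the cabinet's (the drawer opens to -x). Bar 12 mm thick, 124 mm long along y, its axis 48 mm in front of the panel's outer face: a 42 mm gap behind the bar, open from above, takes closed fingers to hook and pull, or to push on the panel.
- long_bay (a point): Centre of the long bay, on top of the stage plate (22 mm above the table); moves with the drawer, axes as the cabinet's: x along the slide. Round it stand eight rubber stop pins, 8.4 mm thick, 16 mm high, round-topped: at x = +-30, y = +-41.5 mm (long sides) and x = +-64, y = +-12 (ends). Takes the calcite, its length along x, either way round.
- short_bay (a point): Centre of the short bay, 100 mm to the +y side of the long bay on the same plate, same axes. The same pins at x = +-22, y = +-34 mm and x = +-44, y = +-10. Takes the barite rose, its length along x, either way round.
- plunger (a joint): Travel of the plunger switch on the cabinet roof, m: 0 = up, 0.012 = pressed down to its stop. Spring: 3.5 N to start, 8 N at the stop; springs back when let go.
- plunger_top (a point): Centre of the top of the plunger's black mushroom head, 42 mm across, 172 mm above the table when up and 160 mm when down; it is pressed straight down.
- calcite: White, crusty, long calcite specimen, one of the three things nearest in front of the drawer (like ones farther left are not meant), 64 (its x) x 109 (its y) x 60 mm high, 0.34 kg, loose; origin at the middle of its underside, z up. Sides upright only from 6 to 28 mm above its underside and taper above: grasp it low, across its x, at the middle of its length.
- barite: Small, low, brown barite rosette, one of the three things nearest in front of the drawer, 49 (its x) x 70 (its y) x 34 mm high, 0.16 kg, loose; origin at the middle of its underside, z up. Sides upright only from 6 to 20 mm above its underside and taper above: grasp it low, across its x, at the middle of its length.
- quartz_point: Bystander: tall milky-white quartz prism with a pointed top, 79 x 106 x 149 mm high, standing upright, loose; origin at the middle of its underside. Must not be moved or knocked over.
- spray: Bystander: spray bottle with a trigger head, 60 x 122 mm, 249 mm high, loose, easily knocked over; origin at the middle of its underside. Must not be moved.
- beryl: Bystander: blocky grey-green rock, 90 x 111 x 101 mm high, loose; origin at the middle of its underside. Must not be moved.
There are look-alikes about, which are no part of the job. Leave any orange look-alike of the calcite alone.

How it is judged:
On the way, in this order (a step that is already met when the one before it is completed fails the run):
1. both specimens lie between the stop pins of their bays (x of calcite in the frame of long_bay between -0.015 and 0.015 m and y of calcite in the frame of long_bay between -0.012 and 0.012 m and z of calcite in the frame of long_bay between -0.006 and 0.006 m and angle between each of calcite, barite's own z axis and vertical below 0.12 rad and angle between the y axis of calcite and the x axis of long_bay, either way round below 0.4 rad and x of barite in the frame of short_bay between -0.015 and 0.015 m and y of barite in the frame of short_bay between -0.012 and 0.012 m and z of barite in the frame of short_bay between -0.006 and 0.006 m and angle between the y axis of barite and the x axis of short_bay, either way round below 0.4 rad and contact force between the fingers and calcite below 0.2 N and contact force between the fingers and barite below 0.2 N), for 0.2 s.
2. the drawer is fully shut with both specimens still in their bays (x of calcite in the frame of long_bay between -0.015 and 0.015 m and y of calcite in the frame of long_bay between -0.012 and 0.012 m and z of calcite in the frame of long_bay between -0.006 and 0.006 m and angle between each of calcite, barite's own z axis and vertical below 0.12 rad and angle between the y axis of calcite and the x axis of long_bay, either way round below 0.4 rad and x of barite in the frame of short_bay between -0.015 and 0.015 m and y of barite in the frame of short_bay between -0.012 and 0.012 m and z of barite in the frame of short_bay between -0.006 and 0.006 m and angle between the y axis of barite and the x axis of short_bay, either way round below 0.4 rad and value of joint drawer below 0.004 m), for 0.2 s.
3. the plunger is held down at its stop, with the drawer shut and both specimens in their bays (all of step 2 and value of joint plunger above 0.0102 m), for 0.6 s.
At the end, for the whole second after the job is handed in: Calcite in the long bay, barite rose in the short bay: flat on the plate (6 mm, 0.12 rad), within 15 mm of the bay centre along it and 12 mm across, lengthwise within 0.4 rad, at rest, let go; drawer shut to 4 mm; plunger up again within 2 mm (all of step 2 and contact force between the fingers and calcite below 0.2 N and contact force between the fingers and barite below 0.2 N and linear speed of each of calcite, barite below 0.02 m/s and value of joint plunger below 0.002 m); the robot touches nothing.
It fails at once if the plunger is pressed while the drawer is not shut (value of joint each of plunger, drawer above 0.006 m).
It fails at once if the quartz point is moved more than 20 mm or tipped (distance of quartz_point from where it was at the start of the episode above 0.02 m or angle between quartz_point's own z axis and vertical above 0.3 rad).
It fails at once if the spray bottle is moved more than 20 mm or tipped (distance of spray from where it was at the start of the episode above 0.02 m or angle between spray's own z axis and vertical above 0.3 rad).
It fails at once if the beryl rock is moved more than 20 mm or tipped (distance of beryl from where it was at the start of the episode above 0.02 m or angle between beryl's own z axis and vertical above 0.3 rad).
It also fails if it takes over 72 s, if anything falls off the work surface, if the arm or the gripper's body presses on something with over 40 N, if the wrist force passes 120 N, or if a joint passes its speed limit or range.

## Working session

There is one attempt and no reset: what is moved stays moved. The work goes in short steps, Python scripts to look and compute and a tool call to move; the robot and the scene stay as the last step left them, time stands still between calls to the robot, and variables do not carry over. Pictures are saved under pics/ and viewed, at most 10 in all, crops included, and the job is handed in when it is done.

Besides the shell and the picture viewer there is one more tool, called as name([rows], argument=value, ...), one row to a line, values as JSON. send_rows: Moves the arm, as the interface text tells. Its arguments: {"type":"object","properties":{"rows":{"type":"array"},"grip":{"type":"number"}},"required":["rows"]}

```bash
mkdir -p pics; ls
python3 - <<'E'
from bench import sensors, optics
import cv2,numpy as np
o=sensors.get_obs();print(o['time'],o['tool_pos'],o['ee_rot'],o['width'])
for n in ('scene','top','wrist'):
    m=optics.camera_model(n);print(n,m)
    im=optics.snapshot(n);cv2.imwrite(f'pics/{n}0.png',im[:,:,::-1])
a=cv2.imread('pics/scene0.png');b=cv2.imread('pics/top0.png')
cv2.imwrite('pics/st0.png',np.vstack([a,b])[:, :] if 0 else np.vstack([cv2.resize(a,(480,300)),cv2.resize(b,(480,300))]))
E
```

```text
pics
0.0 [ 0.21745826 -0.50465819  0.22933842] [-3.13948294e+00 -1.99605642e-04  4.06789481e-01] 0.09402877825655995
scene {'vertical_fov': 49.40835702979665, 'cx': 319.63255466681386, 'cy': 195.0570273350513, 'R': array([[-0.75419406, -0.6566344 ,  0.00475322],
       [-0.45608081,  0.51860799, -0.72321231],
       [ 0.47242102, -0.54761028, -0.69060941]]), 't': array([0.58922243, 0.23685012, 1.06171558])}
top {'vertical_fov': 47.890478557298444, 'cx': 322.6263052361484, 'cy': 203.63997043694965, 'R': array([[-7.98733559e-03, -9.99967674e-01, -9.23555522e-04],
       [-9.90360135e-01,  8.03831063e-03, -1.38283003e-01],
       [ 1.38285957e-01, -1.89860183e-04, -9.90392325e-01]]), 't': array([0.23939144, 0.58848845, 1.28462045])}
wrist {'vertical_fov': 61.018971153479825, 'cx': 318.0519623136753, 'cy': 194.28831458341833, 'R': array([[ 0.39588591, -0.91829766, -0.00193659],
       [-0.88837798, -0.38351953,  0.25238329],
       [-0.23250571, -0.09819456, -0.9676254 ]]), 't': array([-0.54850893, -0.02691743,  0.39000627])}
```

View pics/top0.png

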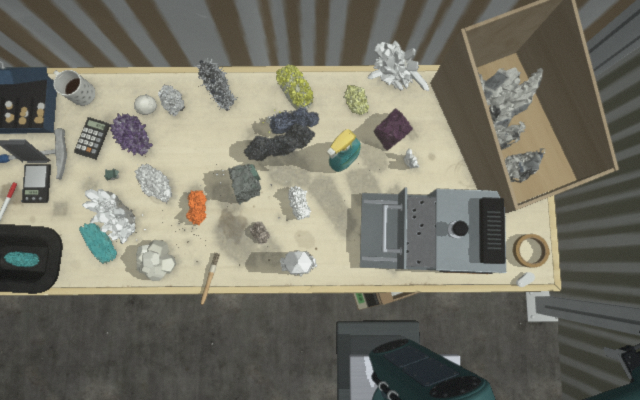

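View pics/scene0.png

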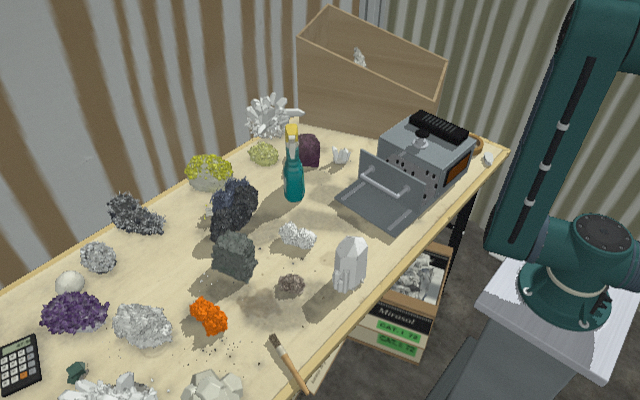

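Top view: cabinet at right (plunger ~(460,228), handle bar ~(388,228)), opening toward image left (world +y). White crusty candidates: (299,202) near the drawer, and (154,182), (110,215) farther left, orange (196,207). The one at (299,202) is nearest the drawer, so it should be the calcite. Small brown (258,232) should be the barite. Quartz is at (298,262), beryl (244,183), spray (345,150).

```bash
cat > h.py <<'E'
import numpy as np,cv2
from bench import sensors,optics
def cam(n):
    m=optics.camera_model(n);f=200/np.tan(np.radians(m['vertical_fov'])/2)
    return dict(K=np.array([[f,0,m['cx']],[0,f,m['cy']],[0,0,1]]),R=np.array(m['R']),t=np.array(m['t']))
def ray(c,p):
    d=c['R'].T@np.linalg.solve(c['K'],[p[0],p[1],1]);return -c['R'].T@c['t'],d/np.linalg.norm(d)
def onz(c,p,z):
    o,d=ray(c,p);return o+d*(z-o[2])/d[2]
def tri(obs):
    A=np.zeros((3,3));b=np.zeros(3)
    for c,p in obs:
        o,d=ray(c,p);P=np.eye(3)-np.outer(d,d);A+=P;b+=P@o
    X=np.linalg.solve(A,b)
    return X,[float(np.linalg.norm(np.cross(X-ray(c,p)[0],ray(c,p)[1]))) for c,p in obs]
def proj(c,X):
    q=c['K']@(c['R']@np.asarray(X,float)+c['t']);return q[:2]/q[2]
def shot(n,name):
    c=cam(n);im=optics.snapshot(n)[:,:,::-1].copy();cv2.imwrite(f'pics/{name}.png',im);return c,im
E
python3 - <<'E'
from h import *
np.set_printoptions(precision=4,suppress=True)
t=cam('top');s=cam('scene')
for n,p,z in [('calcite',(299,202),.03),('barite',(258,232),.02),('quartz',(298,262),.1),('beryl',(244,183),.1),('spray',(345,150),.15),('plunger',(460,228),.172),('handle',(387,228),.085)]:
    print(n,onz(t,p,z))
a=cv2.imread('pics/top0.png');b=cv2.imread('pics/scene0.png')
A=cv2.resize(a[160:290,220:520],(800,347),interpolation=cv2.INTER_CUBIC)
B=cv2.resize(b[90:310,200:500],(341,250),interpolation=cv2.INTER_CUBIC)
im=np.zeros((600,800,3),np.uint8);im[:347]=A;im[350:600,:341]=B
C=cv2.resize(b[205:310,180:380],(455,239),interpolation=cv2.INTER_CUBIC);im[350:589,345:800]=C
cv2.imwrite('pics/crop1.png',im)
E
```

```text
calcite [0.5974 0.3048 0.03  ]
barite [0.51   0.4269 0.02  ]
quartz [0.42  0.304 0.1  ]
beryl [0.6429 0.4567 0.1   ]
spray [0.7233 0.1721 0.15  ]
plunger [ 0.5045 -0.126   0.172 ]
handle [0.5133 0.0535 0.085 ]
```

View pics/crop1.png

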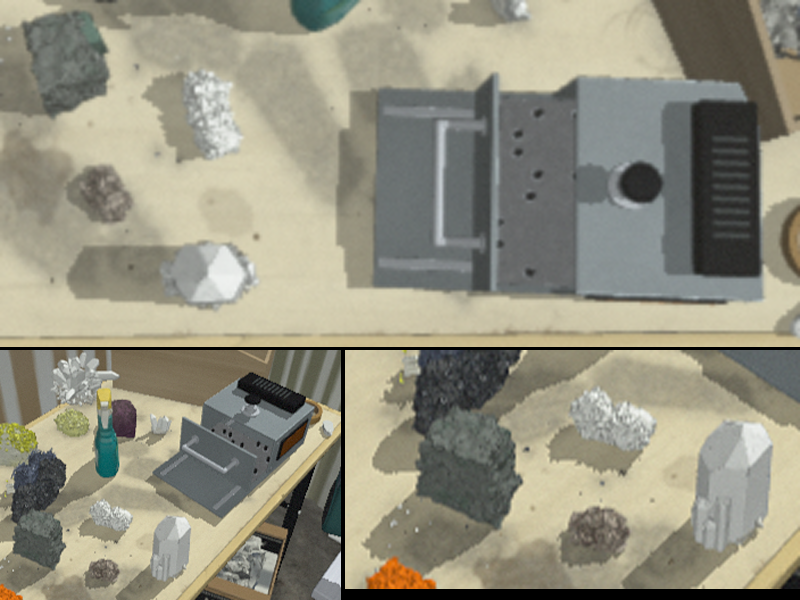

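The crop confirms both. The white crusty calcite at top (299,202) is the only white one near the drawer, and the brown barite rosette is at (258,232). Quartz, beryl and spray are where I listed them. The drawer is partly out. Next I move to a spot above the cabinet for a wrist view.

send_rows([
  [14.6,33.6,10.5,0,0,0.0647],
  [14.6,33.6,10.5,0,0,0.0647],
  [14.6,33.6,10.5,0,0,0.0647],
  [14.6,33.6,10.5,0,0,0.0647],
  [14.6,33.6,10.5,0,0,0.0647],
  [14.6,33.6,10.5,0,0,0.0647],
], grip=0)

```text
time: 0.65
tool_pos: [0.3054, -0.3018, 0.2937]
ee_rot: [-3.141, -0.0, 0.798]
wrist_force: [0.8, 0.2, -0.4]
width: 0.0573
finger_force: 0.0
```

send_rows([
  [14.6,33.6,10.5,0,0,0.0647],
  [14.6,33.6,10.5,0,0,0.0647],
  [14.6,33.6,10.5,0,0,0.0647],
  [14.6,33.6,10.5,0,0,0.0647],
  [14.6,33.6,10.5,0,0,0.0647],
  [14.6,33.6,10.5,0,0,0.0647],
])

```text
time: 1.15
tool_pos: [0.3929, -0.1001, 0.3569]
ee_rot: [3.141, 0.0, 1.186]
wrist_force: [1.1, 0.1, -0.1]
width: 0.0177
finger_force: 0.0
```

send_rows([
  [14.6,33.6,10.5,0,0,0.0647],
  [14.6,33.6,10.5,0,0,0.0647],
  [14.6,33.6,10.5,0,0,0.0647],
  [14.6,33.6,10.5,0,0,0.0647],
  [14.6,33.6,10.5,0,0,0.0647],
  [14.6,33.6,10.5,0,0,0.0647],
  [0,0,0,0,0,0],
])

```text
time: 1.73
tool_pos: [0.4821, 0.1047, 0.4195]
ee_rot: [3.141, -0.002, 1.581]
wrist_force: [-1.2, 0.1, -0.3]
width: 0.0004
finger_force: 0.0
```

Run:
```python
from h import *
o=sensors.get_obs();print(o['time'],o['tool_pos'],o['ee_rot'],o['joint_positions'])
c,im=shot('wrist','w1');np.savez('pics/w1.npz',**c)
```

```text
1.7333 [0.48211857 0.10465363 0.41945206] [ 3.14099966e+00 -2.32839209e-03  1.58077894e+00] [9.72673210e-02 1.13201767e-03 1.08555921e+00 2.56118882e-03
 2.05410636e+00 8.84765205e-02]
```

View pics/w1.png

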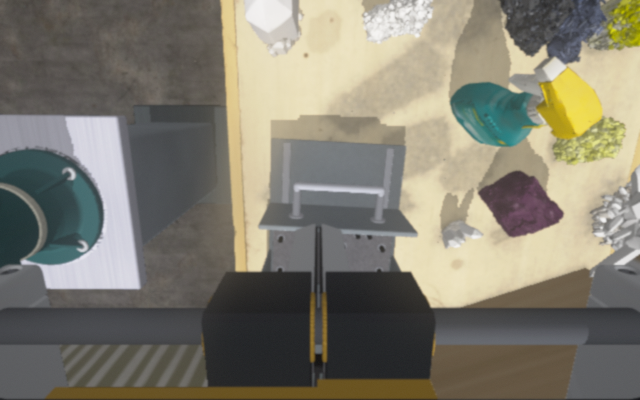

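Wrist view: the bar handle's ends are at about (296,187) and (381,191), the front bed corners are at (272,140) and (405,149), and the panel is just below the bar. Calcite shows at the top (398,17).

Run:
```python
from h import *
np.set_printoptions(precision=4,suppress=True)
w=dict(np.load('pics/w1.npz'));t=cam('top');s=cam('scene')
im=cv2.imread('pics/w1.png')
# handle: bright pixels
g=cv2.cvtColor(im,cv2.COLOR_BGR2GRAY)
m=np.zeros_like(g);m[182:200,300:378]=g[182:200,300:378]>165
ys,xs=np.nonzero(m);k=np.polyfit(xs,ys,1);print('bar fit',k,len(xs))
for x in (296,338.5,382): print('bar',x,onz(w,(x,np.polyval(k,x)),.089))
def hl(b):
  q=cv2.cvtColor(b,cv2.COLOR_BGR2GRAY)
  return q
tp=cv2.imread('pics/top0.png');q=hl(tp)
m=(q[200:256,378:392]>150);ys,xs=np.nonzero(m);print('top bar px',xs.mean()+378,ys.min()+200,ys.max()+200)
pt=(xs.mean()+378,(ys.min()+ys.max())/2+200)
P=onz(t,pt,.087);print('top bar mid',P)
for p in ((272,140),(405,149)): print('bed corner w',onz(w,p,.012))
# plunger: dark blob top
hs=(q[215:245,448:472]<45).astype(np.uint8);n,l,st,ce=cv2.connectedComponentsWithStats(hs);i=1+st[1:,4].argmax();pp=ce[i]+[448,215];print('plunger top px',pp,st[i],onz(t,pp,.170))
sc=cv2.imread('pics/scene0.png');
qs=hl(sc)[128:150,405:440];print((qs<60).sum())
hs=(qs<60).astype(np.uint8);n,l,st,ce=cv2.connectedComponentsWithStats(hs)
if n>1:
  i=1+st[1:,4].argmax();ps=ce[i]+[405,128];print('pl scene',ps,st[i],tri([(t,pp),(s,ps)]))
# scene-top triangulation of bar ends / specimen masks
hsv=cv2.cvtColor(tp,cv2.COLOR_BGR2HSV)
def blob(img,box,f,c):
  x0,y0,x1,y1=box;r=img[y0:y1,x0:x1];mm=f(r).astype(np.uint8);mm=cv2.morphologyEx(mm,cv2.MORPH_CLOSE,np.ones((3,3)))
  n,l,st,ce=cv2.connectedComponentsWithStats(mm);i=1+st[1:,4].argmax();cn=cv2.findContours((l==i).astype(np.uint8),0,2)[0][0][:,0]+[x0,y0]
  return ce[i]+[x0,y0],cn
H=lambda r:cv2.cvtColor(r,cv2.COLOR_BGR2HSV)
fw=lambda r:(H(r)[...,1]<28)&(H(r)[...,2]>105)
bg=lambda r:(H(r)[...,1]<75)&(H(r)[...,2]<150)
for nm,bt,bs,f,z in (('calcite',(283,180,316,225),(272,215,322,255),fw,.03),('barite',(244,218,274,246),(272,270,308,300),bg,.017)):
  a,ca=blob(tp,bt,f,t);b,cb=blob(sc,bs,f,s)
  X=np.array([onz(t,p,z)[:2]*1000 for p in ca],np.float32)
  print(nm,a,b,'tri',tri([(t,a),(s,b)]),'rect',cv2.minAreaRect(X))
```

```text
bar fit [  0.0543 170.4783] 402
bar 296 [0.4496 0.064  0.089 ]
bar 338.5 [0.5119 0.0611 0.089 ]
bar 382 [0.576  0.0582 0.089 ]
top bar px 384.72 205 251
top bar mid [0.5132 0.0602 0.087 ]
bed corner w [0.4058 0.1239 0.012 ]
bed corner w [0.6251 0.1114 0.012 ]
plunger top px [459.2788 227.8173] [  5   7  14  13 104] [ 0.5052 -0.1247  0.17  ]
205
pl scene [427.478  132.0585] [ 10   0  25  10 205] (array([ 0.4965, -0.128 ,  0.1737]), [0.00939833780431127, 0.009398337804311199])
calcite [298.5547 202.3522] [296.8023 235.6672] tri (array([0.597 , 0.3061, 0.0207]), [0.0008904144529194375, 0.0008904144529193406]) rect ((597.1016845703125, 306.214599609375), (100.69898986816406, 57.68790817260742), 10.981492042541504)
barite [256.2087 232.4606] [288.2897 287.486 ] tri (array([0.5081, 0.4331, 0.0064]), [0.001933315289422307, 0.0019333152894223083]) rect ((508.6175842285156, 431.81756591796875), (62.737396240234375, 74.20758056640625), 0.925511360168457)
```

send_rows([
  [14.5,-35.5,0,0,0,-0.03],
  [14.5,-35.5,0,0,0,-0.03],
  [0,0,-38,0,0,0],
  [0,0,-38,0,0,0],
  [0,0,-38,0,0,0],
  [0,0,-38,0,0,0],
  [0,0,-38,0,0,0],
  [0,0,-38,0,0,0],
])

```text
time: 2.45
tool_pos: [0.5082, 0.0272, 0.1894]
ee_rot: [-3.141, 0.001, 1.509]
wrist_force: [0.4, -0.6, -0.2]
width: 0.0005
finger_force: 0.0
```

send_rows([
  [0,0,-18,0,0,0],
  [0,0,-18,0,0,0],
  [0,0,-18,0,0,0],
  [0,0,-18,0,0,0],
  [0,0,-18,0,0,0],
  [0,0,-18,0,0,0],
  [0,0,0,0,0,0],
])

```text
time: 3.03
tool_pos: [0.5056, 0.0275, 0.079]
ee_rot: [-3.133, 0.001, 1.509]
wrist_force: [-0.4, -0.6, 0.3]
width: 0.0004
finger_force: 0.0
```

send_rows([
  [0.4,8,0,0,0,0],
  [0.5,10,0,0,0,0],
  [0.5,10,0,0,0,0],
  [0.5,10,0,0,0,0],
  [0.5,10,0,0,0,0],
])

```text
time: 3.45
tool_pos: [0.5122, 0.0774, 0.0846]
ee_rot: [3.14, 0.001, 1.512]
wrist_force: [-2.1, -3.9, 1.5]
width: 0.0006
finger_force: 1.7
```

send_rows([
  [0.5,10,0,0,0,0],
  [0.5,10,0,0,0,0],
  [0.5,10,0,0,0,0],
  [0.5,10,0,0,0,0],
  [0.3,5,0,0,0,0],
])

```text
time: 3.87
tool_pos: [0.5145, 0.1236, 0.0839]
ee_rot: [3.14, -0.001, 1.513]
wrist_force: [-0.5, -1.9, 2.3]
width: 0.0005
finger_force: 1.3
```

send_rows([
  [0.2,4,0,0,0,0],
  [0.2,4,0,0,0,0],
])

```text
time: 4.03
tool_pos: [0.5148, 0.1302, 0.0836]
ee_rot: [3.141, -0.0, 1.512]
wrist_force: [0.8, -3.0, 1.6]
width: 0.0005
finger_force: 1.3
```

send_rows([
  [0.1,3,0,0,0,0],
  [0.1,3,0,0,0,0],
])

```text
time: 4.2
tool_pos: [0.5149, 0.1327, 0.0836]
ee_rot: [3.141, 0.007, 1.511]
wrist_force: [-1.0, -14.3, 4.5]
width: 0.0005
finger_force: 7.9
```

Drawer at its stop (−14 N). Backing off and lifting, then photographing the stage and specimens from two wrist places.

send_rows([
  [-0.5,-10,0,0,0,0],
  [0,-4,8,0,0,0],
  [0,0,41,0,0,0],
  [0,0,41,0,0,0],
  [0,0,41,0,0,0],
  [0,0,41,0,0,0],
  [0,0,41,0,0,0],
  [0,0,41,0,0,0],
])

```text
time: 4.87
tool_pos: [0.5135, 0.1221, 0.34]
ee_rot: [3.141, -0.002, 1.512]
wrist_force: [0.3, -0.2, 0.8]
width: 0.0001
finger_force: 0.0
```

send_rows([
  [-20,-30,18,0,0,0],
  [-20,-30,18,0,0,0],
  [-20,-30,0,0,0,0],
  [-20,-30,0,0,0,0],
  [-10,-10,0,0,0,0],
  [0,0,0,0,0,0],
])

```text
time: 5.37
tool_pos: [0.4226, -0.0097, 0.375]
ee_rot: [3.139, -0.001, 1.508]
wrist_force: [0.9, -0.3, -0.6]
width: 0.0004
finger_force: 0.0
```

Run:
```python
from h import *
print(sensors.get_obs()['tool_pos'])
c,im=shot('wrist','w2');np.savez('pics/w2.npz',**c);shot('top','top2')
```

```text
[ 0.42264914 -0.00971444  0.37495304]
```

send_rows([
  [35,20,0,0,0,0],
  [35,20,0,0,0,0],
  [35,20,0,0,0,0],
  [35,20,0,0,0,0],
  [30,0,0,0,0,0],
  [0,0,0,0,0,0],
])

```text
time: 5.97
tool_pos: [0.5991, 0.0745, 0.3668]
ee_rot: [-3.134, -0.0, 1.515]
wrist_force: [0.6, 0.2, -1.4]
width: 0.0002
finger_force: 0.0
```

Run:
```python
from h import *
print(sensors.get_obs()['tool_pos'])
c,im=shot('wrist','w3');np.savez('pics/w3.npz',**c)
a=cv2.imread('pics/w2.png');cv2.imwrite('pics/v23.png',np.hstack([a[:300,180:580],im[:300,120:520]]))
```

```text
[0.59905195 0.07450665 0.36684118]
```

View pics/v23.png

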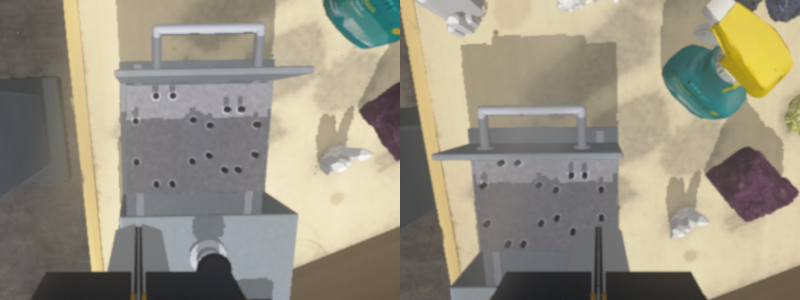

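Left (w2, column offset 180): all 16 pins are visible. The long bay has end pins at (156,96),(172,96) and (156,184),(172,184), and side pins at x≈136 and 193. The short bay is to its right. Right (w3, column offset 120): the same pins.

Run:
```python
from h import *
np.set_printoptions(precision=4,suppress=True)
w2=dict(np.load('pics/w2.npz'));w3=dict(np.load('pics/w3.npz'))
def pins(f,box):
  x0,y0,x1,y1=box;g=cv2.cvtColor(cv2.imread(f),cv2.COLOR_BGR2GRAY)[y0:y1,x0:x1]
  bh=cv2.morphologyEx(g,cv2.MORPH_BLACKHAT,np.ones((15,15)))
  n,l,st,ce=cv2.connectedComponentsWithStats((bh>28).astype(np.uint8))
  return np.array([ce[i]+[x0,y0] for i in range(1,n) if 12<st[i,4]<120])
p2=pins('pics/w2.png',(305,88,445,192));p3=pins('pics/w3.png',(592,158,735,255)) if 0 else pins('pics/w3.png',(592-0,158,640,255)) if 0 else pins('pics/w3.png',(594,160,612,255)) if 0 else pins('pics/w3.png',(595,160,640,255)) if 0 else None
print(len(p2))
p3=pins('pics/w3.png',(200+395-0 if 0 else 190,158,330,255));print(len(p3))
X2=np.array([onz(w2,p,.036)[:2] for p in p2]);X3=np.array([onz(w3,p,.036)[:2] for p in p3])
# match w3->w2, triangulate
hs=[]
for p,x in zip(p2,X2):
  d=np.linalg.norm(X3-x,axis=1) if len(X3) else [9]
  j=np.argmin(d)
  if d[j]<.012: hs.append(tri([(w2,p),(w3,p3[j])])[0])
hs=np.array(hs);print('tri n',len(hs),'z',hs[:,2])
L=np.array([(s*30,u*41.5) for s in(1,-1) for u in(1,-1)]+[(s*64,u*12) for s in(1,-1) for u in(1,-1)])
S=np.array([(s*22,100+u*34) for s in(1,-1) for u in(1,-1)]+[(s*44,100+u*10) for s in(1,-1) for u in(1,-1)])
M=np.vstack([L,S])/1000
def fit(X):
  a=np.array([.47,.011,-1.62]);
  for k in range(20):
    R=np.array([[np.cos(a[2]),-np.sin(a[2])],[np.sin(a[2]),np.cos(a[2])]])
    W=M@R.T+a[:2];D=np.linalg.norm(W[:,None]-X[None],axis=2);j=D.argmin(1);ok=D[np.arange(16),j]<(.03 if k<6 else .01)
    A=M[ok];B=X[j[ok]];ca,cb=A.mean(0),B.mean(0);Hm=(A-ca).T@(B-cb)
    th=np.arctan2(Hm[0,1]-Hm[1,0],Hm[0,0]+Hm[1,1]);c,s=np.cos(th),np.sin(th)
    a=np.array([*(cb-np.array([[c,-s],[s,c]])@ca),th])
  R=np.array([[c,-s],[s,c]]);return a,ok.sum(),D[np.arange(16),j][ok].max(),R@[0,.1]+a[:2]
print('w2',fit(X2));print('w3',fit(X3));print('tri',fit(hs[:,:2]))
# handle in w2, w3
```

```text
20
19
tri n 19 z [0.0331 0.0329 0.0338 0.0271 0.022  0.0452 0.0244 0.0214 0.03   0.0279
 0.0282 0.0275 0.03   0.0292 0.0305 0.0293 0.0299 0.0291 0.0306]
w2 (array([ 0.4608,  0.0131, -1.6134]), np.int64(16), np.float64(0.003683953916213899), array([0.5608, 0.0089]))
w3 (array([ 0.4634,  0.0134, -1.6092]), np.int64(15), np.float64(0.0041719585685428134), array([0.5633, 0.0095]))
tri (array([ 0.4622,  0.0121, -1.6123]), np.int64(15), np.float64(0.004102731056891842), array([0.5621, 0.008 ]))
```

Bays fit well: pins mid-height 30 mm (22 + 8 ✓), long bay (0.462, 0.012), short bay (0.562, 0.008), yaw −1.612. Now the specimens.

send_rows([
  [-16,33,0,0,0,0],
  [-16,33,0,0,0,0],
  [-16,33,0,0,0,0],
  [-16,33,0,0,0,0],
  [-16,33,0,0,0,0],
  [0,0,0,0,0,0],
])

```text
time: 6.52
tool_pos: [0.5102, 0.2423, 0.3749]
ee_rot: [-3.142, -0.004, 1.521]
wrist_force: [0.6, 0.1, 0.1]
width: 0.0006
finger_force: 0.0
```

Run:
```python
from h import *
print(sensors.get_obs()['tool_pos'])
c,im=shot('wrist','w4');np.savez('pics/w4.npz',**c)
```

```text
[0.51016571 0.24233283 0.3749183 ]
```

send_rows([
  [25,25,0,0,0,0],
  [25,25,0,0,0,0],
  [25,25,0,0,0,0],
  [25,25,0,0,0,0],
  [0,0,0,0,0,0],
])

```text
time: 6.98
tool_pos: [0.6188, 0.3398, 0.3644]
ee_rot: [-3.133, 0.003, 1.513]
wrist_force: [1.0, 0.9, -3.3]
width: 0.0004
finger_force: 0.0
```

Run:
```python
from h import *
print(sensors.get_obs()['tool_pos'])
c,im=shot('wrist','w5');np.savez('pics/w5.npz',**c)
a=cv2.imread('pics/w4.png');cv2.imwrite('pics/v45.png',np.hstack([a[:,150:550],im[:,60:460]]))
```

```text
[0.61878968 0.33979602 0.36443277]
```

View pics/v45.png

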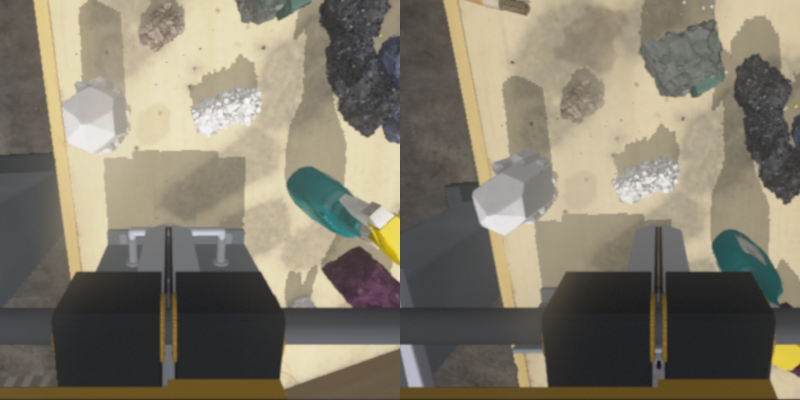

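w4: calcite ~(376,110), barite ~(312,25). w5: calcite ~(306,180), barite ~(242,97). Quartz is clear to the left. Now segmenting and triangulating.

```bash
cat > seg.py <<'E'
from h import *
H=lambda r:cv2.cvtColor(r,cv2.COLOR_BGR2HSV)
def blob(f,box,kind):
  x0,y0,x1,y1=box;r=cv2.imread(f)[y0:y1,x0:x1];h=H(r);lab=cv2.cvtColor(r,cv2.COLOR_BGR2LAB).astype(int)
  if kind=='w': m=((lab[...,2]-128)<5)&(h[...,2]>110)
  else: m=((lab[...,1]-128)>=4)&(h[...,2]<165)
  m=cv2.morphologyEx(m.astype(np.uint8),cv2.MORPH_CLOSE,np.ones((5,5)));m=cv2.morphologyEx(m,cv2.MORPH_OPEN,np.ones((3,3)))
  n,l,st,ce=cv2.connectedComponentsWithStats(m);i=1+st[1:,4].argmax()
  cn=cv2.findContours((l==i).astype(np.uint8),0,2)[0][0][:,0]+[x0,y0]
  return ce[i]+[x0,y0],cn,st[i]
E
python3 - <<'E'
from seg import *
np.set_printoptions(precision=4,suppress=True)
w4=dict(np.load('pics/w4.npz'));w5=dict(np.load('pics/w5.npz'))
out=[]
for nm,k,b4,b5,z in (('calcite','w',(330,60,425,150),(260,120,350,215),.02),('barite','b',(280,0,345,58),(212,60,275,130),.015)):
  a,ca,s4=blob('pics/w4.png',b4,k);b,cb,s5=blob('pics/w5.png',b5,k)
  print(nm,a,s4,b,s5,tri([(w4,a),(w5,b)]))
  for w,c in((w4,ca),(w5,cb)):
    X=np.array([onz(w,p,z)[:2]*1000 for p in c],np.float32);print(cv2.minAreaRect(X))
  im=cv2.imread('pics/w4.png');cv2.drawContours(im,[ca],-1,(0,0,255),1);im5=cv2.imread('pics/w5.png');cv2.drawContours(im5,[cb],-1,(0,0,255),1)
  out.append(np.hstack([cv2.resize(q[y0:y1,x0:x1],(300,280)) for q,(x0,y0,x1,y1) in((im,b4),(im5,b5))]))
cv2.imwrite('pics/seg.png',np.vstack(out))
E
```

```text
calcite [376.4836 109.7783] [  12   27   69   48 2161] [307.2084 179.0396] [  15   37   64   46 1867] (array([0.5971, 0.3073, 0.0226]), [0.00011211923779015821, 0.00011211923779029145])
((597.7763061523438, 306.4820556640625), (100.67928314208984, 54.691261291503906), 11.451883316040039)
((597.0311279296875, 306.9464111328125), (99.7407455444336, 55.104347229003906), 14.199687957763672)Traceback (most recent call last):
  File "<stdin>", line 6, in <module>
  File "seg.py", line 8, in blob
    n,l,st,ce=cv2.connectedComponentsWithStats(m);i=1+st[1:,4].argmax()
                                                      ~~~~~~~~~~~~~~~^^
ValueError: attempt to get argmax of an empty sequence
```

Run:
```python
from seg import *
im=cv2.imread('pics/w5.png');lab=cv2.cvtColor(im,cv2.COLOR_BGR2LAB).astype(int)-[0,128,128]
for y in range(66,130,5): print(y,[tuple(int(v) for v in lab[y,x]) for x in range(214,276,8)])
```

```text
66 [(162, 0, 13), (167, 0, 14), (167, 0, 13), (162, 1, 12), (157, 1, 13), (148, 0, 13), (161, 1, 14), (169, 1, 16)]
71 [(164, 1, 13), (167, 0, 13), (166, 1, 11), (133, 0, 10), (135, 0, 11), (163, 0, 14), (166, 0, 14), (185, 0, 17)]
76 [(168, 0, 13), (167, 0, 13), (160, 1, 13), (136, 1, 11), (141, 0, 11), (143, 0, 12), (183, 0, 15), (192, 0, 16)]
81 [(167, 0, 14), (164, 0, 13), (138, 0, 11), (129, 1, 10), (158, 2, 10), (143, 1, 11), (168, 0, 14), (193, -1, 17)]
86 [(170, 0, 14), (163, 0, 12), (129, 1, 10), (132, 3, 10), (131, 1, 10), (143, 0, 12), (154, 0, 13), (195, -1, 17)]
91 [(176, 0, 14), (141, 1, 12), (115, 2, 9), (126, 2, 9), (128, 1, 10), (136, 1, 11), (155, 0, 13), (199, 0, 18)]
96 [(182, 0, 15), (157, 0, 13), (118, 2, 9), (121, 1, 10), (141, 2, 10), (136, 2, 11), (166, 1, 12), (202, 0, 17)]
101 [(193, -1, 16), (129, 2, 9), (138, 2, 9), (144, 1, 10), (156, 2, 11), (140, 2, 11), (163, 2, 11), (201, 0, 17)]
106 [(180, 0, 14), (148, 2, 10), (132, 2, 9), (134, 2, 10), (145, 1, 11), (149, 1, 11), (181, 1, 14), (201, 0, 18)]
111 [(175, 0, 14), (111, 3, 8), (157, 3, 10), (155, 2, 10), (148, 2, 11), (165, 1, 13), (200, 0, 17), (202, 0, 17)]
116 [(170, 0, 14), (141, 3, 9), (145, 2, 10), (159, 2, 11), (165, 1, 13), (194, 0, 16), (203, 0, 17), (204, 0, 18)]
121 [(174, 0, 15), (177, 0, 14), (174, 0, 13), (149, 2, 11), (186, 0, 15), (197, 0, 17), (205, -1, 18), (206, 0, 18)]
126 [(179, 0, 16), (176, 0, 14), (175, 1, 14), (188, 0, 15), (195, 0, 17), (200, 0, 18), (205, -1, 18), (203, 0, 18)]
```

```bash
sed -i "s/  else: m=.*/  else:\n    q=cv2.GaussianBlur(cv2.cvtColor((r\/255.).astype(np.float32),cv2.COLOR_BGR2LAB),(5,5),1.2);m=(q[...,1]>0.9)\&(q[...,0]<66)/" seg.py
python3 - <<'E'
from seg import *
np.set_printoptions(precision=4,suppress=True)
w4=dict(np.load('pics/w4.npz'));w5=dict(np.load('pics/w5.npz'))
out=[]
for nm,k,b4,b5,z in (('calcite','w',(330,60,425,150),(260,120,350,215),.02),('barite','b',(280,0,345,58),(212,60,275,130),.015)):
  a,ca,s4=blob('pics/w4.png',b4,k);b,cb,s5=blob('pics/w5.png',b5,k)
  print(nm,a,s4,b,s5,tri([(w4,a),(w5,b)]))
  for w,c in((w4,ca),(w5,cb)):
    X=np.array([onz(w,p,z)[:2]*1000 for p in c],np.float32);print(cv2.minAreaRect(X),cv2.fitEllipse(X))
  im=cv2.imread('pics/w4.png');cv2.drawContours(im,[ca],-1,(0,0,255),1);im5=cv2.imread('pics/w5.png');cv2.drawContours(im5,[cb],-1,(0,0,255),1)
  out.append(np.hstack([cv2.resize(q[y0:y1,x0:x1],(300,280)) for q,(x0,y0,x1,y1) in((im,b4),(im5,b5))]))
cv2.imwrite('pics/seg.png',np.vstack(out))
E
```

```text
calcite [376.4836 109.7783] [  12   27   69   48 2161] [307.2084 179.0396] [  15   37   64   46 1867] (array([0.5971, 0.3073, 0.0226]), [0.00011211923779015821, 0.00011211923779029145])
((597.7763061523438, 306.4820556640625), (100.67928314208984, 54.691261291503906), 11.451883316040039) ((597.85400390625, 306.29571533203125), (53.853050231933594, 106.76673126220703), 105.77134704589844)
((597.0311279296875, 306.9464111328125), (99.7407455444336, 55.104347229003906), 14.199687957763672) ((597.573486328125, 306.27294921875), (53.3533935546875, 103.45103454589844), 108.7081298828125)
barite [310.7297  25.4875] [   9    0   45   50 1395] [240.0101 101.5532] [   7   19   44   45 1287] (array([0.5084, 0.4245, 0.0173]), [0.00022245808538673206, 0.00022245808538679023])
((506.783447265625, 423.8102111816406), (65.89666748046875, 44.64388656616211), 39.928592681884766) ((508.3807678222656, 424.9788818359375), (45.282684326171875, 68.35008239746094), 130.7258758544922)
((505.8755798339844, 422.4271240234375), (68.07682800292969, 45.46652603149414), 39.500003814697266) ((508.06573486328125, 424.19146728515625), (45.091495513916016, 69.75621032714844), 128.7431182861328)
```

View pics/seg.png

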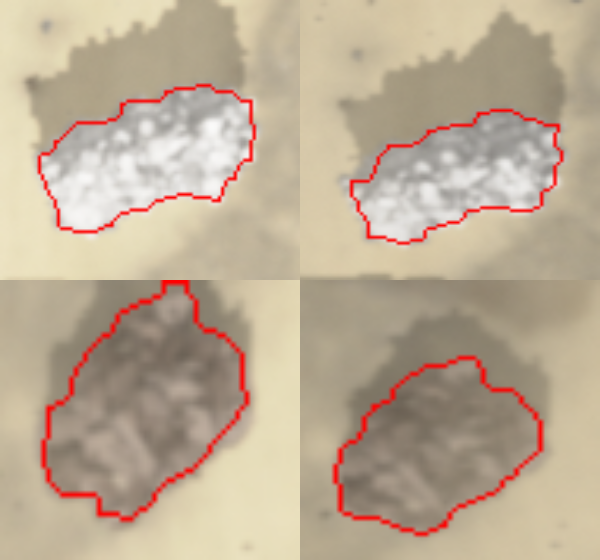

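Segmentation is clean. Calcite: (0.597, 0.307), long axis ≈ 0.26 rad. Barite: (0.508, 0.4245), axis ≈ 0.69 rad. Their mid-heights (23 and 17 mm) are sensible. Now checking gripper-body clearance to beryl and spray.

Run:
```python
from h import *
np.set_printoptions(precision=3,suppress=True)
w={k:dict(np.load(f'pics/{k}.npz')) for k in('w4','w5')}
yaw=.26;c=np.array([.597,.307]);u=np.array([np.cos(yaw),np.sin(yaw)]);v=np.array([-u[1],u[0]])
box=np.array([c+a*.0375*u+b*.0885*v for a,b in((1,1),(1,-1),(-1,-1),(-1,1))])
print(box)
for k in('w4','w5'):
  im=cv2.imread(f'pics/{k}.png')
  for z,col in((.10,(0,0,255)),(.2,(255,0,255))):
    P=np.array([proj(w[k],[*p,z]) for p in box]).astype(int);cv2.polylines(im,[P],True,col,1)
  cv2.imwrite(f'pics/{k}b.png',im)
im=cv2.imread('pics/w5.png');h=cv2.cvtColor(im,cv2.COLOR_BGR2HSV)
teal=(h[...,0]>80)&(h[...,0]<100)&(h[...,1]>120);teal[:,:330]=0;teal[270:]=0
ys,xs=np.nonzero(teal);
if len(xs):
  i=xs.argmin();print('teal left',xs[i],ys[i],[onz(w['w5'],(xs[i],ys[i]),z) for z in(.05,.12)]);i=ys.argmin();print('teal top',xs[i],ys[i],[onz(w['w5'],(xs[i],ys[i]),z) for z in(.05,.12)])
a=cv2.imread('pics/w4b.png');b=cv2.imread('pics/w5b.png');cv2.imwrite('pics/clr.png',np.hstack([a[:300,240:640],b[:300,200:600]]))
# beryl lower corner px in w5 ~ (282,95)-(380,97)
for p in ((60+646-400,78),(60+668-400,97),(60+722-400,80)): print('beryl',p,onz(w['w5'],p,0),onz(w['w5'],p,.09))
```

```text
[[0.61  0.402]
 [0.656 0.231]
 [0.584 0.212]
 [0.538 0.383]]
teal left 375 250 [array([0.692, 0.2  , 0.05 ]), array([0.682, 0.232, 0.12 ])]
teal top 390 239 [array([0.714, 0.216, 0.05 ]), array([0.701, 0.246, 0.12 ])]
beryl (306, 78) [0.604 0.452 0.   ] [0.607 0.445 0.09 ]
beryl (328, 97) [0.634 0.424 0.   ] [0.633 0.422 0.09 ]
beryl (382, 80) [0.714 0.443 0.   ] [0.698 0.438 0.09 ]
```

View pics/clr.png

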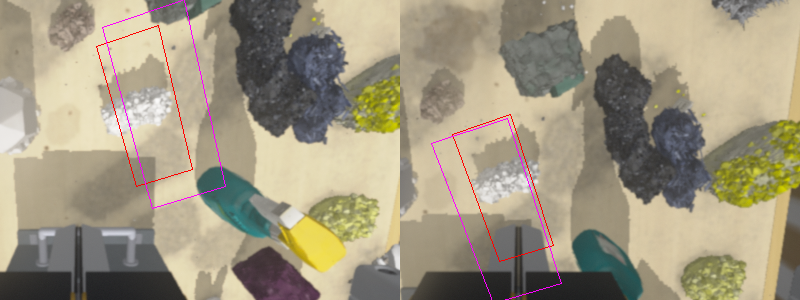

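Clearance to beryl and spray is ≥ 20 mm. Turning above the calcite.

send_rows([
  [-2.7,-4.1,-10,0,0,-0.1044],
  [-2.7,-4.1,-10,0,0,-0.1044],
  [-2.7,-4.1,-10,0,0,-0.1044],
  [-2.7,-4.1,-10,0,0,-0.1044],
  [-2.7,-4.1,-10,0,0,-0.1044],
  [-2.7,-4.1,-10,0,0,-0.1044],
  [-2.7,-4.1,-10,0,0,-0.1044],
  [-2.7,-4.1,-10,0,0,-0.1044],
], grip=94)

```text
time: 7.7
tool_pos: [0.5915, 0.3018, 0.2954]
ee_rot: [3.141, -0.002, 0.67]
wrist_force: [-0.4, -0.4, 0.1]
width: 0.0503
finger_force: 0.0
```

send_rows([
  [0,0,-25,0,0,-0.1044],
  [0,0,-25,0,0,-0.1044],
  [0,0,-25,0,0,-0.1044],
  [0,0,-25,0,0,-0.1044],
  [0,0,0,0,0,0],
  [0,0,0,0,0,0],
])

```text
time: 8.2
tool_pos: [0.5913, 0.3022, 0.1936]
ee_rot: [3.141, 0.002, 0.26]
wrist_force: [0.8, -0.1, 0.8]
width: 0.0903
finger_force: 0.0
```

Run:
```python
from seg import *
o=sensors.get_obs();print(o['time'],o['tool_pos'],o['ee_rot'],o['width'])
c,im=shot('wrist','w6');np.savez('pics/w6.npz',**c)
print(proj(c,[.597,.307,.03]))
```

```text
8.2 [0.59134861 0.30224157 0.19356639] [3.14104587e+00 2.10563330e-03 2.60076342e-01] 0.09029793140601201
[315.1779351  176.61417885]
```

View pics/w6.png

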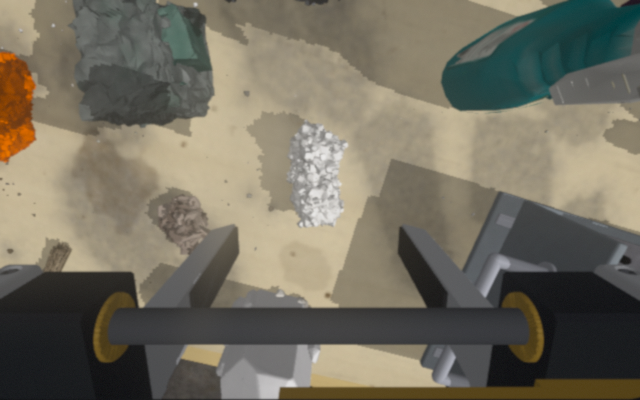

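w6: calcite at (318,176) between fingers' columns, nearly aligned; barite (184,222), quartz in the foreground left of the pads. Refining the pose numerically.

Run:
```python
from seg import *
w=dict(np.load('pics/w6.npz'));w4=dict(np.load('pics/w4.npz'))
a,ca,s=blob('pics/w6.png',(270,100,365,245),'w');print(a,s)
for z in(.02,.03):
  X=np.array([onz(w,p,z)[:2]*1000 for p in ca],np.float32);print(cv2.minAreaRect(X),cv2.fitEllipse(X))
print(tri([(w,a),(w4,(376.5,109.8))]))
b,cb,s=blob('pics/w6.png',(140,170,235,262),'b');print(b,s)
X=np.array([onz(w,p,.017)[:2]*1000 for p in cb],np.float32);print(cv2.minAreaRect(X),cv2.fitEllipse(X))
```

```text
[315.46115013 174.75285338] [  18   22   59  105 4556]
((595.2083740234375, 305.7593994140625), (104.27607727050781, 55.155029296875), 12.524190902709961) ((594.4853515625, 305.35052490234375), (54.04029083251953, 111.51914978027344), 106.55270385742188)
((597.2352905273438, 306.241455078125), (101.08773040771484, 53.4686164855957), 12.524184226989746) ((596.5343627929688, 305.8450012207031), (52.388004302978516, 108.10945129394531), 106.5527114868164)
(array([0.59727334, 0.30701116, 0.02225647]), [0.0001605030225993483, 0.0001605030225992423])
[183.05648441 222.12742883] [  17   24   52   61 2213]
((512.046875, 423.224853515625), (59.816890716552734, 52.688079833984375), 43.99097442626953) ((512.7623901367188, 424.6523132324219), (49.84326934814453, 61.51874542236328), 111.36686706542969)
```

send_rows([
  [5.2,4.3,-23,0,0,0],
  [0,0,-25,0,0,0],
  [0,0,-25,0,0,0],
  [0,0,-25,0,0,0],
  [0,0,-20,0,0,0],
  [0,0,-20,0,0,0],
  [0,0,-15,0,0,0],
  [0,0,-10,0,0,0],
])

```text
time: 8.92
tool_pos: [0.5988, 0.3082, 0.0319]
ee_rot: [-3.141, -0.003, 0.26]
wrist_force: [0.5, -0.8, -0.9]
width: 0.0943
finger_force: 0.0
```

send_rows([
  [0,0,0,0,0,0],
  [0,0,0,0,0,0],
  [0,0,0,0,0,0],
  [0,0,0,0,0,0],
  [0,0,0,0,0,0],
  [0,0,0,0,0,0],
], grip=0)

```text
time: 9.42
tool_pos: [0.599, 0.308, 0.0323]
ee_rot: [3.141, -0.003, 0.259]
wrist_force: [0.4, -1.6, 4.1]
width: 0.0615
finger_force: 30.0
```

Gripped at 61.5 mm (64 mm nominal), 30 N. Lift and carry to the long bay.

send_rows([
  [0,0,15,0,0,0],
  [0,0,30,0,0,0],
  [0,0,36,0,0,0],
  [0,0,36,0,0,0],
  [0,0,36,0,0,0],
  [0,0,36,0,0,0],
  [0,0,36,0,0,0],
])

```text
time: 10.0
tool_pos: [0.597, 0.3081, 0.2558]
ee_rot: [3.142, 0.003, 0.259]
wrist_force: [1.3, 1.1, -3.1]
width: 0.0619
finger_force: 29.9
```

send_rows([
  [-12.5,-26.6,0,0,0,0.1155],
  [-12.5,-26.6,0,0,0,0.1155],
  [-12.5,-26.6,0,0,0,0.1155],
  [-12.5,-26.6,0,0,0,0.1155],
  [-12.5,-26.6,0,0,0,0.1155],
  [-12.5,-26.6,0,0,0,0.1155],
])

```text
time: 10.5
tool_pos: [0.5214, 0.1475, 0.2542]
ee_rot: [-3.14, 0.002, 0.958]
wrist_force: [0.6, 0.0, -2.8]
width: 0.0616
finger_force: 30.0
```

send_rows([
  [-12.5,-26.6,0,0,0,0.1155],
  [-12.5,-26.6,0,0,0,0.1155],
  [-12.5,-26.6,0,0,0,0.1155],
  [-12.5,-26.6,0,0,0,0.1155],
  [-12.5,-26.6,0,0,0,0.1155],
  [0,0,0,0,0,0],
  [0,0,0,0,0,0],
])

```text
time: 11.08
tool_pos: [0.4595, 0.0148, 0.2549]
ee_rot: [-3.141, -0.001, 1.525]
wrist_force: [0.9, -1.1, -4.5]
width: 0.0618
finger_force: 30.0
```

send_rows([
  [2,0.3,-30,0,0,0],
  [0,0,-35,0,0,0],
  [0,0,-35,0,0,0],
  [0,0,-35,0,0,0],
  [0,0,-25,0,0,0],
  [0,0,-15,0,0,0],
  [0,0,0,0,0,0],
  [0,0,0,0,0,0],
])

```text
time: 11.75
tool_pos: [0.4617, 0.0169, 0.0794]
ee_rot: [-3.139, -0.001, 1.53]
wrist_force: [-0.5, 0.6, -3.4]
width: 0.0615
finger_force: 30.0
```

Run:
```python
from seg import *
np.set_printoptions(precision=4,suppress=True)
o=sensors.get_obs();print(o['tool_pos'],o['ee_rot'],o['wrist_force'])
c,im=shot('wrist','w7');t,ti=shot('top','top3')
np.savez('pics/w7.npz',**c)
# expected calcite outline and pins in both views
B=np.array([.462,.012]);th=-1.612;R=np.array([[np.cos(th),-np.sin(th)],[np.sin(th),np.cos(th)]])
outs=[]
for k,img,box in((c,im,(150,100,500,300)),(t,ti,(380,180,460,280))):
  for x,y in [(s*30,u*41.5) for s in(1,-1) for u in(1,-1)]+[(s*64,u*12) for s in(1,-1) for u in(1,-1)]:
    q=proj(k,[*(B+R@[x/1e3,y/1e3]),.036]);cv2.circle(img,(int(round(q[0])),int(round(q[1]))),2,(0,0,255),-1 if 0 else 1)
  x0,y0,x1,y1=box;r=img[y0:y1,x0:x1];outs.append(cv2.resize(r,(int((x1-x0)*400/(y1-y0)) if y1-y0<150 else 400,400)) if 0 else r)
cv2.imwrite('pics/pl.png',np.hstack([cv2.resize(outs[0],(480,400) if 0 else (440,400)),cv2.resize(outs[1],(320,400))]))
```

```text
[0.4617 0.0169 0.0794] [-3.1387 -0.0007  1.5296] [-0.5013  0.6403 -3.429 ]
```

View pics/pl.png

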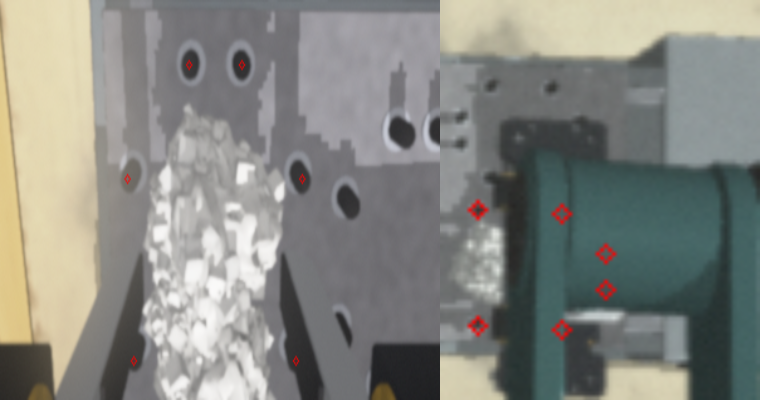

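Final view: predicted pin circles match the real pins in both pictures, and the calcite hangs centred between them at (205,250) in the left crop. Lowering.

send_rows([
  [0,-1.5,-6,0,0,0],
  [0,0,-6,0,0,0],
  [0,0,-6,0,0,0],
  [0,0,-5,0,0,0],
  [0,0,0,0,0,0],
])

```text
time: 12.27
tool_pos: [0.4612, 0.0144, 0.056]
ee_rot: [-3.139, -0.0, 1.529]
wrist_force: [-0.4, 1.2, -4.9]
width: 0.0613
finger_force: 30.0
```

send_rows([
  [0,0,-1.5,0,0,0],
  [0,0,0,0,0,0],
])

```text
time: 12.43
tool_pos: [0.4622, 0.0144, 0.0558]
ee_rot: [-3.141, -0.0, 1.529]
wrist_force: [0.4, -0.2, -4.1]
width: 0.0611
finger_force: 30.0
```

send_rows([
  [0,0,-1.5,0,0,0],
  [0,0,-1,0,0,0],
  [0,0,0,0,0,0],
])

```text
time: 12.68
tool_pos: [0.4627, 0.0143, 0.0543]
ee_rot: [3.141, 0.0, 1.529]
wrist_force: [-0.9, -0.3, -0.6]
width: 0.0614
finger_force: 30.0
```

send_rows([
  [0,0,-0.5,0,0,0],
  [0,0,0,0,0,0],
  [0,0,0,0,0,0],
  [0,0,0,0,0,0],
], grip=76)

```text
time: 13.02
tool_pos: [0.4627, 0.0143, 0.0534]
ee_rot: [3.14, 0.0, 1.529]
wrist_force: [-0.6, -0.0, 0.4]
width: 0.0757
finger_force: 0.0
```

send_rows([
  [0,0,12,0,0,0],
  [0,0,25,0,0,0],
  [0,0,38,0,0,0],
  [0,0,40,0,0,0],
  [0,0,40,0,0,0],
  [0,0,40,0,0,0],
  [0,0,40,0,0,0],
])

```text
time: 13.6
tool_pos: [0.462, 0.0144, 0.2902]
ee_rot: [3.14, 0.0, 1.529]
wrist_force: [0.7, -1.0, -0.2]
width: 0.0757
finger_force: 0.0
```

Run:
```python
from seg import *
c,im=shot('wrist','w8');np.savez('pics/w8.npz',**c);o=sensors.get_obs();print(o['tool_pos'],o['ee_rot'],o['joint_positions'])
q=proj(c,[.462,.012,.05]);print(q)
x,y=q.astype(int);a,ca,s=blob('pics/w8.png',(x-70,max(0,y-80),x+70,min(400,y+80)),'w');print(a,s)
X=np.array([onz(c,p,.045)[:2]*1000 for p in ca],np.float32);print(cv2.minAreaRect(X),cv2.fitEllipse(X))
```

```text
[0.46506322 0.0141405  0.29966268] [3.12444981e+00 8.10510411e-04 1.52912071e+00] [-9.15858345e-02 -1.18108122e-01  1.43753995e+00  4.71101843e-05
  1.80499889e+00 -4.99058342e-02]
[318.6439267  172.16686147]
[328.43030369 169.9013546 ] [    3     0   137   160 18308]
((466.8860778808594, 5.919441223144531), (153.37289428710938, 201.36328125), 0.564285159111023) ((471.7185974121094, -7.212686538696289), (132.8842010498047, 511.5682373046875), 0.3465183973312378)
```

Run:
```python
from seg import *
c=dict(np.load('pics/w8.npz'));q=proj(c,[.462,.012,.05]).astype(int);g=cv2.imread('pics/w8.png',0)
for th in(150,165,180):
  m=np.zeros_like(g);y0,y1,x0,x1=q[1]-60,q[1]+60,q[0]-38,q[0]+38
  m[y0:y1,x0:x1]=g[y0:y1,x0:x1]>th;m=cv2.morphologyEx(m,cv2.MORPH_CLOSE,np.ones((7,7)))
  n,l,st,ce=cv2.connectedComponentsWithStats(m);i=1+st[1:,4].argmax();cn=cv2.findContours((l==i).astype(np.uint8),0,2)[0][0][:,0]
  X=np.array([onz(c,p,.045)[:2]*1000 for p in cn],np.float32);print(th,st[i],onz(c,ce[i],.045),cv2.minAreaRect(X))
t=cam('top')
```

```text
150 [ 280  112   66  101 3714] [0.45682686 0.02255141 0.045     ] ((454.59820556640625, 21.035846710205078), (119.3753662109375, 76.1452407836914), 86.0029525756836)
165 [ 295  130   51   82 2718] [0.46229866 0.01503757 0.045     ] ((461.115234375, 10.981395721435547), (99.29654693603516, 56.1551399230957), 81.3004150390625)
180 [ 296  131   45   64 1752] [0.46056347 0.02280288 0.045     ] ((460.1738586425781, 20.051799774169922), (75.68648529052734, 50.05661392211914), 78.77731323242188)
```

Calcite sits at (0.461, 0.011), within tolerance. Going to the barite.

send_rows([
  [3.8,34.2,0,0,0,-0.07],
  [3.8,34.2,0,0,0,-0.07],
  [3.8,34.2,0,0,0,-0.07],
  [3.8,34.2,0,0,0,-0.07],
  [3.8,34.2,0,0,0,-0.07],
  [3.8,34.2,0,0,0,-0.07],
  [3.8,34.2,0,0,0,-0.07],
  [3.8,34.2,0,0,0,-0.07],
], grip=84)

```text
time: 14.32
tool_pos: [0.4927, 0.2898, 0.2878]
ee_rot: [3.141, -0.0, 0.966]
wrist_force: [0.3, -0.6, 0.2]
width: 0.0844
finger_force: 0.0
```

send_rows([
  [3.8,34.2,-20,0,0,-0.07],
  [3.8,34.2,-20,0,0,-0.07],
  [3.8,34.2,-20,0,0,-0.07],
  [3.8,34.2,-20,0,0,-0.07],
  [0,0,-20,0,0,0],
  [0,0,0,0,0,0],
  [0,0,0,0,0,0],
])

```text
time: 14.9
tool_pos: [0.5072, 0.4244, 0.1859]
ee_rot: [3.141, 0.004, 0.69]
wrist_force: [0.5, -0.2, 0.9]
width: 0.084
finger_force: 0.0
```

Run:
```python
from seg import *
o=sensors.get_obs();print(o['time'],o['tool_pos'],o['ee_rot'],o['width'])
c,im=shot('wrist','w9');np.savez('pics/w9.npz',**c);q=proj(c,[.509,.4245,.02]).astype(int);print(q)
x,y=q
a,ca,s=blob('pics/w9.png',(x-60,max(0,y-70),x+60,y+70),'b');print(a,s)
for z in (.012,.02):
  X=np.array([onz(c,p,z)[:2]*1000 for p in ca],np.float32);print(cv2.minAreaRect(X),cv2.fitEllipse(X))
w4=dict(np.load('pics/w4.npz'));w5=dict(np.load('pics/w5.npz'));print(tri([(c,a),(w4,(310.7,25.5)),(w5,(240,101.5))]))
```

```text
14.9 [0.5071899  0.42437711 0.18587454] [3.14141729 0.00435045 0.68980606] 0.08397320822315425
[319 181]
[320.35207644 180.09481808] [  38   37   49   69 2721]
((507.06927490234375, 421.53179931640625), (68.90210723876953, 47.46444320678711), 39.53310012817383) ((508.568359375, 423.8537292480469), (48.38966369628906, 72.14107513427734), 125.1142578125)
((508.44366455078125, 422.7586975097656), (67.21751403808594, 46.303951263427734), 39.5328254699707) ((509.9060363769531, 425.0238037109375), (47.206573486328125, 70.37728118896484), 125.11425018310547)
(array([0.50873717, 0.42452303, 0.01653838]), [0.0008944352385196917, 0.0005860925686519464, 0.0003852682826665812])
```

send_rows([
  [1.3,0,-23,0,0,-0.02],
  [0,0,-25,0,0,0],
  [0,0,-25,0,0,0],
  [0,0,-25,0,0,0],
  [0,0,-20,0,0,0],
  [0,0,-20,0,0,0],
  [0,0,-12,0,0,0],
  [0,0,-8,0,0,0],
])

```text
time: 15.62
tool_pos: [0.51, 0.424, 0.0307]
ee_rot: [3.141, -0.001, 0.668]
wrist_force: [0.1, 0.3, -0.1]
width: 0.0841
finger_force: 0.0
```

send_rows([
  [0,0,0,0,0,0],
  [0,0,0,0,0,0],
  [0,0,0,0,0,0],
  [0,0,0,0,0,0],
  [0,0,0,0,0,0],
  [0,0,0,0,0,0],
  [0,0,0,0,0,0],
], grip=0)

```text
time: 16.2
tool_pos: [0.5099, 0.4249, 0.031]
ee_rot: [3.141, -0.002, 0.669]
wrist_force: [0.7, -0.7, 1.9]
width: 0.0464
finger_force: 30.0
```

send_rows([
  [0,0,15,0,0,0],
  [0,0,30,0,0,0],
  [0,0,37,0,0,0],
  [0,0,37,0,0,0],
  [0,0,37,0,0,0],
  [0,0,37,0,0,0],
  [0,0,37,0,0,0],
])

```text
time: 16.78
tool_pos: [0.5086, 0.4246, 0.2611]
ee_rot: [-3.141, 0.001, 0.669]
wrist_force: [1.5, 0.3, -1.6]
width: 0.046
finger_force: 30.0
```

send_rows([
  [4.3,-34.6,0,0,0,0.0718],
  [4.3,-34.6,0,0,0,0.0718],
  [4.3,-34.6,0,0,0,0.0718],
  [4.3,-34.6,0,0,0,0.0718],
  [4.3,-34.6,0,0,0,0.0718],
  [4.3,-34.6,0,0,0,0.0718],
])

```text
time: 17.28
tool_pos: [0.5345, 0.2157, 0.2593]
ee_rot: [-3.141, 0.001, 1.104]
wrist_force: [1.3, 0.1, -1.3]
width: 0.046
finger_force: 30.0
```

send_rows([
  [4.3,-34.6,0,0,0,0.0718],
  [4.3,-34.6,0,0,0,0.0718],
  [4.3,-34.6,0,0,0,0.0718],
  [4.3,-34.6,0,0,0,0.0718],
  [4.3,-34.6,0,0,0,0.0718],
  [4.3,-34.6,0,0,0,0.0718],
  [0,0,0,0,0,0],
  [0,0,0,0,0,0],
])

```text
time: 17.95
tool_pos: [0.5606, 0.008, 0.2592]
ee_rot: [-3.14, -0.001, 1.527]
wrist_force: [-0.4, 0.2, -1.5]
width: 0.046
finger_force: 30.0
```

Lower to just above the pins and check alignment numerically.

send_rows([
  [1.4,1.5,-30,0,0,0],
  [0,0,-35,0,0,0],
  [0,0,-35,0,0,0],
  [0,0,-35,0,0,0],
  [0,0,-28,0,0,0],
  [0,0,-17,0,0,0],
  [0,0,0,0,0,0],
  [0,0,0,0,0,0],
])

```text
time: 18.62
tool_pos: [0.5612, 0.0125, 0.0789]
ee_rot: [-3.139, -0.001, 1.532]
wrist_force: [-0.5, 0.5, -1.0]
width: 0.0463
finger_force: 30.0
```

Run:
```python
from seg import *
o=sensors.get_obs();print(o['tool_pos'],o['ee_rot'],o['wrist_force'],o['width'])
c,im=shot('wrist','w10');np.savez('pics/w10.npz',**c);g=cv2.cvtColor(im,cv2.COLOR_BGR2GRAY)
B=np.array([.562,.008]);th=-1.612;R=np.array([[np.cos(th),-np.sin(th)],[np.sin(th),np.cos(th)]])
# front (visible) pins: cab x negative; compare to dark blobs nearby
bh=cv2.morphologyEx(g,cv2.MORPH_BLACKHAT,np.ones((41,41)))
for x,y in [(-44,10),(-44,-10),(-22,34),(-22,-34)]:
  X=[*(B+R@[x/1e3,y/1e3]),.030];q=proj(c,X).astype(int)
  m=(bh[q[1]-22:q[1]+22,q[0]-22:q[0]+22]>40).astype(np.uint8)
  n,l,st,ce=cv2.connectedComponentsWithStats(m)
  if n>1:
    i=1+st[1:,4].argmax();p=ce[i]+q-22;print((x,y),q,p,st[i,4],(onz(c,p,.030)-X)*1000)
q=proj(c,[*B,.06]).astype(int);print('bar',q)
lab=cv2.GaussianBlur(cv2.cvtColor((im/255.).astype(np.float32),cv2.COLOR_BGR2LAB),(5,5),1.2)
m=((lab[...,1]>1.2)&(lab[...,2]>2)).astype(np.uint8);m[:,:q[0]-70]=0;m[:,q[0]+70:]=0;m[280:]=0;m[:60]=0
n,l,st,ce=cv2.connectedComponentsWithStats(cv2.morphologyEx(m,cv2.MORPH_OPEN,np.ones((3,3))));i=1+st[1:,4].argmax();print(st[i],ce[i])
ys,xs=np.nonzero(l==i)
for y in range(ys.min(),ys.max(),12):
  r=xs[ys==y]
  if len(r): print(y,r.min(),r.max())
```

```text
[0.56124488 0.01247236 0.07894284] [-3.13865916e+00 -6.37211205e-04  1.53201656e+00] [-0.5070669   0.47295343 -0.96892709] 0.0463255518032312
(-44, 10) [338 163] [338.39153439 165.76190476] 189 [ 0.18228521 -1.13819179  0.        ]
(-44, -10) [304 163] [305.36956522 165.39673913] 184 [ 0.25321739 -0.98029968  0.        ]
(-22, 34) [376 199] [376.26086957 200.69565217] 207 [ 0.04326071 -0.95079979  0.        ]
(-22, -34) [266 198] [266.96774194 199.84946237] 186 [ 0.31139084 -0.64919995  0.        ]
bar [321 252]
[ 274  189   91   91 7063] [318.97055076 236.25456605]
189 318 325
201 282 356
213 278 361
225 278 359
237 275 363
249 276 364
261 280 354
273 281 356
```

send_rows([
  [0.5,-3.7,-6,0,0,0],
  [0,0,-6,0,0,0],
  [0,0,-6,0,0,0],
  [0,0,-5,0,0,0],
  [0,0,0,0,0,0],
  [0,0,0,0,0,0],
])

```text
time: 19.17
tool_pos: [0.5623, 0.0073, 0.0565]
ee_rot: [-3.141, -0.0, 1.531]
wrist_force: [-0.6, -0.0, -1.2]
width: 0.046
finger_force: 30.0
```

send_rows([
  [0,0,-1.5,0,0,0],
  [0,0,0,0,0,0],
])

```text
time: 19.33
tool_pos: [0.5628, 0.0073, 0.0555]
ee_rot: [3.141, -0.0, 1.531]
wrist_force: [0.6, 0.7, -1.5]
width: 0.0463
finger_force: 30.0
```

send_rows([
  [0,0,-1.5,0,0,0],
  [0,0,0,0,0,0],
])

```text
time: 19.5
tool_pos: [0.5627, 0.0074, 0.0539]
ee_rot: [3.142, 0.0, 1.531]
wrist_force: [0.4, -0.1, -1.4]
width: 0.0464
finger_force: 30.0
```

send_rows([
  [0,0.8,-1.2,0,0,0],
  [0,0,0,0,0,0],
])

```text
time: 19.67
tool_pos: [0.563, 0.0081, 0.0531]
ee_rot: [3.141, 0.0, 1.531]
wrist_force: [0.2, 0.0, -0.8]
width: 0.046
finger_force: 30.0
```

send_rows([
  [0,0,-1,0,0,0],
  [0,0,0,0,0,0],
])

```text
time: 19.83
tool_pos: [0.563, 0.0081, 0.053]
ee_rot: [3.141, 0.0, 1.531]
wrist_force: [-2.6, 0.2, 3.7]
width: 0.0461
finger_force: 30.0
```

Contact at the expected height. Release, lift and check both.

send_rows([
  [0,0,0,0,0,0],
  [0,0,0,0,0,0],
  [0,0,0,0,0,0],
  [0,0,0,0,0,0],
], grip=64)

```text
time: 20.17
tool_pos: [0.5627, 0.0082, 0.0515]
ee_rot: [-3.142, -0.0, 1.531]
wrist_force: [-0.2, 0.0, -0.1]
width: 0.0633
finger_force: 0.0
```

send_rows([
  [0,0,12,0,0,0],
  [0,0,25,0,0,0],
  [0,0,38,0,0,0],
  [0,0,40,0,0,0],
  [0,0,40,0,0,0],
  [0,0,40,0,0,0],
  [0,0,40,0,0,0],
  [0,0,0,0,0,0],
])

```text
time: 20.83
tool_pos: [0.5655, 0.008, 0.2986]
ee_rot: [3.123, 0.001, 1.531]
wrist_force: [-0.8, -1.2, 1.2]
width: 0.0643
finger_force: 0.0
```

Run:
```python
from seg import *
o=sensors.get_obs();print(o['tool_pos'],o['ee_rot'],o['width'])
c,im=shot('wrist','w11');np.savez('pics/w11.npz',**c)
lab=cv2.GaussianBlur(cv2.cvtColor((im/255.).astype(np.float32),cv2.COLOR_BGR2LAB),(3,3),.8)
def rep(nm,m,P,z,r):
  q=proj(c,P).astype(int);M=np.zeros(m.shape,np.uint8);M[max(0,q[1]-r):q[1]+r,q[0]-r:q[0]+r]=m[max(0,q[1]-r):q[1]+r,q[0]-r:q[0]+r]
  M=cv2.morphologyEx(M,cv2.MORPH_CLOSE,np.ones((5,5)));M=cv2.morphologyEx(M,cv2.MORPH_OPEN,np.ones((3,3)))
  n,l,st,ce=cv2.connectedComponentsWithStats(M);i=1+st[1:,4].argmax();cn=cv2.findContours((l==i).astype(np.uint8),0,2)[0][0][:,0]
  X=np.array([onz(c,p,z)[:2]*1000 for p in cn],np.float32);print(nm,q,ce[i],st[i],cv2.minAreaRect(X))
rep('bar',(lab[...,1]>1.)&(lab[...,2]>2),[.562,.007,.04],.037,60)
g=cv2.cvtColor(im,cv2.COLOR_BGR2GRAY)
rep('cal',g>165,[.462,.011,.05],.045,60)
B=np.array([.562,.007]);th=-1.612;R=np.array([[np.cos(th),-np.sin(th)],[np.sin(th),np.cos(th)]])
```

```text
[0.56547842 0.00801516 0.29860606] [3.12265802e+00 7.11782072e-04 1.53080818e+00] 0.06429078504898209
bar [311 168] [312.11144578 167.03192771] [ 294  142   38   54 1660] ((563.1921997070312, 5.4306640625), (45.45866012573242, 66.48857879638672), 1.0585191249847412)
cal [228 169] [177.00490196 172.86987522] [ 168  109   23  120 2244] ((401.7352600097656, 10.624534606933594), (148.35031127929688, 27.353158950805664), 81.38136291503906)
```

Barite at (0.563, 0.005), 66 mm along the slide — good. Now push the drawer shut with closed fingers behind the bar, on the panel, tips high enough for the body to clear the plunger.

send_rows([
  [-12,28,-20,0,0,0],
  [-12,28,-20,0,0,0],
  [-12,28,-20,0,0,0],
  [-12,28,-20,0,0,0],
  [0,0,0,0,0,0],
  [0,0,0,0,0,0],
  [0,0,0,0,0,0],
], grip=0)

```text
time: 21.47
tool_pos: [0.5148, 0.1198, 0.2068]
ee_rot: [3.142, 0.001, 1.531]
wrist_force: [0.7, -1.1, 0.5]
width: 0.0209
finger_force: 0.0
```

send_rows([
  [0,0,-20,0,0,0],
  [0,0,-20,0,0,0],
  [0,0,-20,0,0,0],
  [0,0,-20,0,0,0],
  [0,0,-15,0,0,0],
  [0,0,0,0,0,0],
])

```text
time: 21.97
tool_pos: [0.5138, 0.1185, 0.1091]
ee_rot: [-3.137, 0.001, 1.528]
wrist_force: [-0.8, -0.1, 0.1]
width: 0.0003
finger_force: 0.0
```

send_rows([
  [0,-4,3,0,0,0],
  [-0.2,-4,3,0,0,0],
  [-0.2,-4,0,0,0,0],
  [-0.2,-5,0,0,0,0],
  [-0.3,-6,0,0,0,0],
  [-0.3,-8,0,0,0,0],
  [-0.4,-9,0,0,0,0],
  [-0.4,-9,0,0,0,0],
])

```text
time: 22.63
tool_pos: [0.5129, 0.0705, 0.1183]
ee_rot: [3.14, -0.0, 1.531]
wrist_force: [1.0, 3.8, 2.1]
width: 0.0002
finger_force: 1.6
```

send_rows([
  [-0.4,-9,0,0,0,0],
  [-0.4,-9,0,0,0,0],
  [-0.4,-9,0,0,0,0],
  [-0.4,-9,0,0,0,0],
  [-0.4,-9,0,0,0,0],
  [-0.4,-9,0,0,0,0],
  [-0.4,-9,0,0,0,0],
  [-0.4,-9,0,0,0,0],
])

```text
time: 23.3
tool_pos: [0.5093, -0.0017, 0.1177]
ee_rot: [-3.141, -0.0, 1.531]
wrist_force: [0.7, 3.1, 1.7]
width: 0.0002
finger_force: 1.6
```

send_rows([
  [-0.4,-8,0,0,0,0],
  [-0.4,-8,0,0,0,0],
  [-0.3,-7,0,0,0,0],
  [-0.3,-7,0,0,0,0],
  [-0.2,-5,0,0,0,0],
  [-0.2,-5,0,0,0,0],
])

```text
time: 23.8
tool_pos: [0.5074, -0.0414, 0.1176]
ee_rot: [-3.141, -0.0, 1.531]
wrist_force: [0.9, 2.9, 1.8]
width: 0.0004
finger_force: 1.4
```

send_rows([
  [-0.2,-4,0,0,0,0],
  [-0.2,-4,0,0,0,0],
  [-0.2,-3,0,0,0,0],
])

```text
time: 24.05
tool_pos: [0.507, -0.0523, 0.1176]
ee_rot: [-3.141, 0.0, 1.531]
wrist_force: [0.8, 2.5, 0.5]
width: 0.0006
finger_force: 1.2
```

send_rows([
  [-0.1,-3,0,0,0,0],
  [-0.1,-3,0,0,0,0],
])

```text
time: 24.22
tool_pos: [0.5068, -0.0556, 0.1177]
ee_rot: [-3.141, -0.006, 1.531]
wrist_force: [-0.0, 13.9, 2.9]
width: 0.0005
finger_force: 7.2
```

send_rows([
  [-0.1,-2,0,0,0,0],
  [0,0,0,0,0,0],
])

```text
time: 24.38
tool_pos: [0.5068, -0.0556, 0.1177]
ee_rot: [-3.141, -0.01, 1.532]
wrist_force: [0.4, 14.0, 2.1]
width: 0.0007
finger_force: 6.7
```

Drawer at its stop (14 N). Back off, rise and move above the plunger.

send_rows([
  [0.3,8,0,0,0,0],
  [0,4,10,0,0,0],
  [0,0,35,0,0,0],
  [0,0,40,0,0,0],
  [0,0,40,0,0,0],
  [0,0,10,0,0,0],
])

```text
time: 24.88
tool_pos: [0.5093, -0.049, 0.2611]
ee_rot: [3.129, 0.004, 1.53]
wrist_force: [0.1, -0.1, 1.6]
width: 0.0007
finger_force: 0.0
```

send_rows([
  [0,0,0,0,0,0],
  [0,0,0,0,0,0],
])

```text
time: 25.05
tool_pos: [0.5071, -0.0483, 0.253]
ee_rot: [3.141, 0.001, 1.53]
wrist_force: [-0.5, -0.6, -0.6]
width: 0.0001
finger_force: 0.0
```

Run:
```python
from seg import *
np.set_printoptions(precision=4,suppress=True)
o=sensors.get_obs();print(o['tool_pos'],o['ee_rot'])
c,im=shot('wrist','w12');t,ti=shot('top','top4')
g=cv2.cvtColor(ti,cv2.COLOR_BGR2GRAY)
# handle bar in wrist view: expected y
for y in(-.02,-.015,-.01): print(proj(c,[.506,y,.089]))
gw=cv2.cvtColor(im,cv2.COLOR_BGR2GRAY)
q=proj(c,[.540,-.02,.089]).astype(int);m=gw[q[1]-40:q[1]+40,q[0]-10:q[0]+10].mean(1);print(q,m.astype(int))
```

```text
[ 0.5071 -0.0483  0.253 ] [3.1408 0.0012 1.5303]
[316.4708 155.2451]
[316.2493 149.9223]
[316.0261 144.5568]
[352 153] [112 112 113 112 113 113 112 112 112 113 112 113 112 113 112 112 112 113
 113 113 113 113 112 112 112 113 112 112 112 112 112 112 116 127 137 149
 165 180 192 198 205 211 210 198 173 129 113 113 113 113 113 113 113 114
 114 114 114 114 114 114 114 113 113 113 113 113 113 113 113 113 111 104
  92  88  87  87  87  87  87  87]
```

Bar now at y ≈ −0.019, i.e. fully shut. Pressing the plunger.

send_rows([
  [-1,-38,0,0,0,0],
  [-1,-38.5,0,0,0,0],
  [0,0,-25,0,0,0],
  [0,0,-15,0,0,0],
  [0,0,0,0,0,0],
])

```text
time: 25.57
tool_pos: [0.5019, -0.1242, 0.2059]
ee_rot: [-3.129, -0.004, 1.529]
wrist_force: [-0.0, -0.2, -0.9]
width: 0.0004
finger_force: 0.0
```

send_rows([
  [0,0,-5,0,0,0],
  [0,0,-5,0,0,0],
  [0,0,-5,0,0,0],
  [0,0,-5,0,0,0],
])

```text
time: 25.9
tool_pos: [0.5055, -0.1241, 0.1935]
ee_rot: [3.14, 0.001, 1.531]
wrist_force: [-0.4, 0.2, 5.0]
width: 0.0006
finger_force: 2.2
```

send_rows([
  [0,0,-4,0,0,0],
  [0,0,-2,0,0,0],
])

```text
time: 26.07
tool_pos: [0.5055, -0.1241, 0.1879]
ee_rot: [3.14, 0.0, 1.531]
wrist_force: [-2.4, 0.8, 6.5]
width: 0.0002
finger_force: 3.1
```

send_rows([
  [0,0,-2,0,0,0],
  [0,0,-2,0,0,0],
  [0,0,-1,0,0,0],
])

```text
time: 26.32
tool_pos: [0.5056, -0.1241, 0.1848]
ee_rot: [3.139, 0.001, 1.531]
wrist_force: [-3.9, 2.5, 13.6]
width: 0.0009
finger_force: 6.9
```

send_rows([
  [0,0,-1,0,0,0],
  [0,0,0,0,0,0],
])

```text
time: 26.48
tool_pos: [0.5056, -0.1242, 0.1848]
ee_rot: [3.138, 0.001, 1.531]
wrist_force: [-4.6, 2.0, 13.7]
width: 0.0007
finger_force: 6.7
```

At the stop (13.7 N > 8 N, tip at 160 mm). Hold about a second, then release and withdraw.

send_rows([
  [0,0,0,0,0,0],
  [0,0,0,0,0,0],
  [0,0,0,0,0,0],
  [0,0,0,0,0,0],
  [0,0,0,0,0,0],
  [0,0,0,0,0,0],
  [0,0,0,0,0,0],
  [0,0,0,0,0,0],
])

```text
time: 27.15
tool_pos: [0.5056, -0.1241, 0.1849]
ee_rot: [3.138, 0.001, 1.531]
wrist_force: [-4.5, 1.4, 13.8]
width: 0.0005
finger_force: 6.6
```

send_rows([
  [0,0,0,0,0,0],
  [0,0,0,0,0,0],
  [0,0,0,0,0,0],
])

```text
time: 27.4
tool_pos: [0.5056, -0.1241, 0.1848]
ee_rot: [3.138, 0.001, 1.531]
wrist_force: [-5.1, 2.1, 13.6]
width: 0.0005
finger_force: 6.6
```

send_rows([
  [0,0,8,0,0,0],
  [0,0,15,0,0,0],
  [0,0,25,0,0,0],
  [0,0,35,0,0,0],
  [0,0,35,0,0,0],
  [0,0,0,0,0,0],
  [0,0,0,0,0,0],
  [0,0,0,0,0,0],
])

```text
time: 28.07
tool_pos: [0.5051, -0.1242, 0.2981]
ee_rot: [-3.141, -0.0, 1.531]
wrist_force: [-0.4, -1.0, 0.5]
width: 0.0006
finger_force: 0.0
```

Run:
```python
from seg import *
o=sensors.get_obs();print(o['tool_pos'],o['wrist_force'],np.abs(o['qvel']).max())
c,im=shot('wrist','w13');gw=cv2.cvtColor(im,cv2.COLOR_BGR2GRAY)
q=proj(c,[.540,-.02,.089]).astype(int);m=gw[max(0,q[1]-40):q[1]+40,q[0]-8:q[0]+8].mean(1);r=np.nonzero(m>150)[0]+max(0,q[1]-40);print(q,r, onz(c,(q[0],r.mean()),.089) if len(r) else '')
```

```text
[ 0.50506432 -0.12419487  0.29808125] [-0.40614909 -1.02154015  0.53988977] 0.03780930576523318
[349  72] [67 68 69 70 71 72 73 74 75 76] [ 0.53953956 -0.018598    0.089     ]
```

```bash
python3 -c "
from bench import ticket
print(ticket.close_job())"
```

```text
the job is handed in; nothing more can be done
None
```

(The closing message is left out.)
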